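# Scoop the rejected stand-off insulators into the hold box and shut it

### The job

The four ceramic stand-off insulators in the black tray failed inspection. Scoop them up with the steel hand scoop, without touching the glazed ceramic with the gripper's fingers, and tip them gently from close above into the open hold box so that they lie on its foam. Lay the scoop back down flat on the bench, clear of the tray, and shut the hold box's lid, leaving the other things on the bench where they are.

Things in the scene. Friction and masses are not known exactly. Their poses are not given: they have to be found in the camera images.
- scoop: Loose steel hand scoop, 0.13 kg, 190 x 76 x 61 mm. Origin: centre of the pan's underside; x out of the open nose, z up. Flat pan 2 mm thick from x = -38 to +28 mm, 76 mm wide (72 inside), then a lip thinning to 0.6 mm at x = +40. Back wall at x = -38, 28 mm high; side cheeks slope from there down to the lip. Rests stably on its pan; a cranked neck carries the grip (see scoop_grip).
- scoop_lip (a point): Middle of the scoop's lip edge, at its underside (x = +40 mm, z = 0 in the scoop's frame); axes as the scoop's.
- scoop_grip (a point): Point to grip, on the centreline of the scoop's black plastic grip (90 mm long, parallel to the pan, x = -150 to -60 mm in the scoop's frame; 14 mm wide across y, 22 mm high), 78 mm behind the scoop's origin and 50 mm above its underside; axes as the scoop's.
- scoop_pan (a point): Middle of the pan, 10 mm above the underside, above the scoop's origin; axes as the scoop's.
- tray: Black conductive tray that stays put on the bench, 110 (x) x 170 (y) x 23 mm high. Origin: centre of its underside. Floor 3 mm thick, upright walls 3 mm thick; inside 104 x 164 mm. The insulators stand in its +y half; the +y end is the far one seen from the robot. It stands right of the grey mat, where the bench is 5 mm lower (z = -5 mm).
- insulator_0: White glazed ceramic stand-off insulator, loose, 12 g: a ribbed barrel 18 mm in diameter and 18 mm high with bevelled ends (13 mm faces) and a steel insert. Stands upright in the tray at the start. Origin: centre of its lower face; z along its axis.
- insulator_1: White glazed ceramic stand-off insulator, loose, 12 g: a ribbed barrel 18 mm in diameter and 18 mm high with bevelled ends (13 mm faces) and a steel insert. Stands upright in the tray at the start. Origin: centre of its lower face; z along its axis.
- insulator_2: White glazed ceramic stand-off insulator, loose, 12 g: a ribbed barrel 18 mm in diameter and 18 mm high with bevelled ends (13 mm faces) and a steel insert. Stands upright in the tray at the start. Origin: centre of its lower face; z along its axis.
- insulator_3: White glazed ceramic stand-off insulator, loose, 12 g: a ribbed barrel 18 mm in diameter and 18 mm high with bevelled ends (13 mm faces) and a steel insert. Stands upright in the tray at the start. Origin: centre of its lower face; z along its axis.
- insulator_0_mid (a point): Centre of insulator_0, half way up its barrel.
- insulator_1_mid (a point): Centre of insulator_1, half way up its barrel.
- insulator_2_mid (a point): Centre of insulator_2, half way up its barrel.
- insulator_3_mid (a point): Centre of insulator_3, half way up its barrel.
- hold_box: Black box with a hinged lid, stays put; 110 (x) x 160 (y) mm, walls 45 mm high, 3 mm thick. Origin on its underside, near the middle. Inside x = -53 to +51, y = -77 to +77 mm; foam fills it to 25 mm above the underside, leaving 21 mm below the shut lid: the insulators fit in one layer only. Front at -x; hinge along y at x = +58, z = 46 mm.
- hold_box_lid (a joint): Lid angle in rad: 0 shut, 1.92 fully open, leaning back past upright, as at the start. The lid is a 4 mm plate 162 mm wide reaching 115 mm from the hinge; past upright it falls shut by itself, light hinge.
- lid_edge (a point): Middle of the lid's free edge (the one opposite the hinge), 115 mm from the hinge; about 0.15 m above the bench when open.
- flux_bottle: Small amber bottle, 38 mm diameter, 77 mm tall, bystander. Origin at the centre of its underside.
- lens_pot: Low round pot with a lid, 47 mm diameter, 32 mm high, bystander. Origin at the centre of its underside.
- side_cutters: Side cutters lying flat, 117 mm long, 12 mm high, bystander. Origin near their middle, on the underside.
- wick_reel: Flat yellow reel, 48 mm diameter, 10 mm high, bystander. Origin at the centre of its underside.
- marker: Marker pen lying down, 135 mm long, 17 mm thick, bystander. Origin near its middle, on the underside.
- qc_stamp: Wooden-handled stamp standing upright, 24 mm diameter, 50 mm tall, bystander. Origin at the centre of its underside.

How it is judged:
By the outcome, as a careful person would: the job done as asked, in the order asked, and still so for the second after the job is handed in, with the robot touching nothing.
It also fails if it takes over 72 s, if anything falls off the work surface, if the arm or the gripper's body presses on something with over 40 N, if the wrist force passes 120 N, or if a joint passes its speed limit or range.

### The arm

A 6-joint arm with a two-finger parallel gripper is mounted at the origin on a cart in front of the work surface, level with it; the furniture and walls round the work are solid. World frame = base frame: x ahead of the robot, y to its left, z up, the work surface at z = 0. Lengths are in m, angles in rad, forces in N, time in s.
With the tool pointing down it reaches from about 0.35 to 0.975 m from the base axis. Payload 7.1 kg.
Tool frame: the origin (TCP) lies midway between the tips of the shut fingers; the grasp point (between the pads) lies 19 mm behind it; z points along the fingers, y is the line along which they close (so a half turn about z gives the same grasp; the last joint's range is limited). The gripper opens to 88 mm and grips with 3 to 60 N. Pads are 20 mm wide; open, the fingers measure 115 mm over their backs; the gripper's body (75 mm by 178 mm) begins 61 mm behind the grasp point.
Start: joints at [1.148, 0.423, 1.63, -0, 1.089, -0.019], TCP at [0.246, 0.575, 0.223] pointing down, gripper open.
Joint ranges: [-3, 3], [-0.9, 2.11], [0.09, 2.58], [-1.31, 4.45], [0.11, 2.69], [-2.54, 2.54]. Speed limits (rad/s): [2.39, 2.39, 3.01, 3.14, 3.14, 3.14].

### API

Orientations are given as a unit quaternion [w, x, y, z].
In Python, from station import move_pose, movel, movej, command_gripper, wait, inverse_kinematics, read_camera, camera_info, MotionError, job_done, get_time, get_joint_pos, get_qvel, get_effort, get_tcp_pos, get_ee_rot, get_ft_force, get_ft_torque, get_grip_width, get_finger_force gives the robot as it stands. Calls block until the motion is done:
- move_pose(position, orientation): joint-space move of the TCP to a pose.
- movel(position, frame=None, v=0.15, until_force=None): straight line of the TCP; frame=None keeps the orientation; v is the mean speed in m/s. With until_force (N) it stops when the force on the tool has changed by that much, and returns True; else False.
- movej(angles): joint-space move.
- command_gripper(opening): opening from 0.0 (shut) to 1.0 (fully open); the grip force is fixed at half the most; returns when the fingers have stopped.
- wait(seconds).
- inverse_kinematics(position, orientation): joint angles nearest the present ones, or None.
- read_camera(name): name is "scene" or "top" or "wrist"; returns the picture (384x512x3 uint8, red, green, blue); there is no depth.
- camera_info(name): a dict with "intrinsics" (3x3 intrinsics, pixels), "T" (4x4, takes a point from camera to world coordinates); the wrist camera has in their place "tool_from_camera" (4x4, takes a point from camera to tool coordinates, whose origin is the TCP and whose axes are the flange's). Camera axes: x right, y up, looking along -z (the intrinsics and any distortion apply to the point x, -y, -z); pixel columns grow to the right and rows downward; lengths in m; the calibration is good to about 2 mm. A picture is of the moment at which its call begins: read the wrist's pose just before it. camera_info takes no time and is no camera call.
A pose or a line that the arm cannot do raises MotionError and nothing moves.
- job_done(): hands the job in; it is judged then, once.
Readings, each from a call of its own:
- get_time(): time.
- get_joint_pos(): joint angles.
- get_qvel(): joint speeds.
- get_effort(): joint torques, N m.
- get_tcp_pos(): TCP position.
- get_ee_rot(): TCP orientation.
- get_ft_force(): force on the tool from outside, world axes, zero at the start.
- get_ft_torque(): the same for the moment, N m.
- get_grip_width(): opening from 0.0 (shut) to 1.0 (fully open).
- get_finger_force(): force on a finger pad.
Only numpy, scipy, OpenCV 4.12 (cv2) and the standard library are available. Lean on these libraries where they do the work, as an engineer would, in place of code of your own. Each camera call takes 0.05 s, during which the arm holds its last target. There are 200 camera calls.

## Working session

There is one attempt and no reset: what is moved stays moved. The work goes in short steps, each a Python script; the robot and the scene stay as the last script left them, time stands still between calls to the robot, and variables do not carry over. Pictures are saved under pics/ and viewed, at most 10 in all, crops included, and the job is handed in when it is done.

```bash
ls; mkdir -p pics; python3 - <<'E'
from station import *
import cv2, numpy as np
np.set_printoptions(precision=4,suppress=True)
for n in ("scene","top"):
    im=read_camera(n); cv2.imwrite(f"pics/{n}0.png",cv2.resize(im[:,:,::-1],(800,600),interpolation=cv2.INTER_CUBIC)); np.save(f"pics/{n}0.npy",im)
    print(n,camera_info(n))
print(camera_info("wrist"),get_time(),get_ee_rot())
E
```

```text
pics
scene {'intrinsics': array([[434.895 ,   0.    , 256.2109],
       [  0.    , 434.895 , 187.4658],
       [  0.    ,   0.    ,   1.    ]]), 'T': array([[ 0.5976,  0.4558, -0.6596, -0.1495],
       [-0.8016,  0.3571, -0.4795, -0.6211],
       [ 0.0169,  0.8153,  0.5788,  0.6802],
       [ 0.    ,  0.    ,  0.    ,  1.    ]])}
top {'intrinsics': array([[372.9961,   0.    , 253.7432],
       [  0.    , 372.9961, 192.9051],
       [  0.    ,   0.    ,   1.    ]]), 'T': array([[ 0.094 ,  0.973 , -0.2109,  0.3228],
       [-0.9956,  0.0923, -0.018 , -0.1507],
       [ 0.0019,  0.2117,  0.9773,  1.1658],
       [ 0.    ,  0.    ,  0.    ,  1.    ]])}
{'intrinsics': array([[345.2292,   0.    , 262.9647],
       [  0.    , 345.2292, 192.0812],
       [  0.    ,   0.    ,   1.    ]]), 'tool_from_camera': array([[-0.0016,  0.9624,  0.2717,  0.0749],
       [ 1.    ,  0.0014,  0.0009, -0.0007],
       [ 0.0005,  0.2717, -0.9624, -0.1617],
       [ 0.    ,  0.    ,  0.    ,  1.    ]])} 0.1 [-0.0002  0.2006  0.9797 -0.0007]
```

View pics/top0.png

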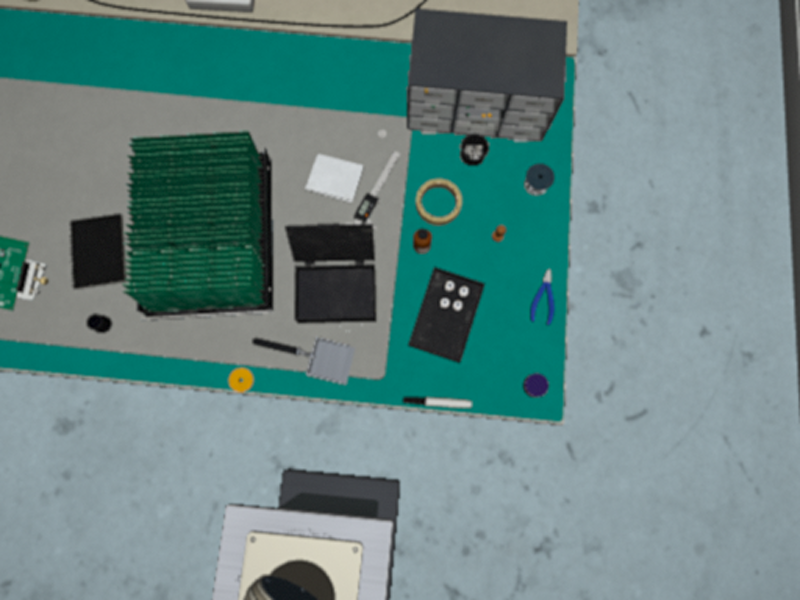

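View pics/scene0.png

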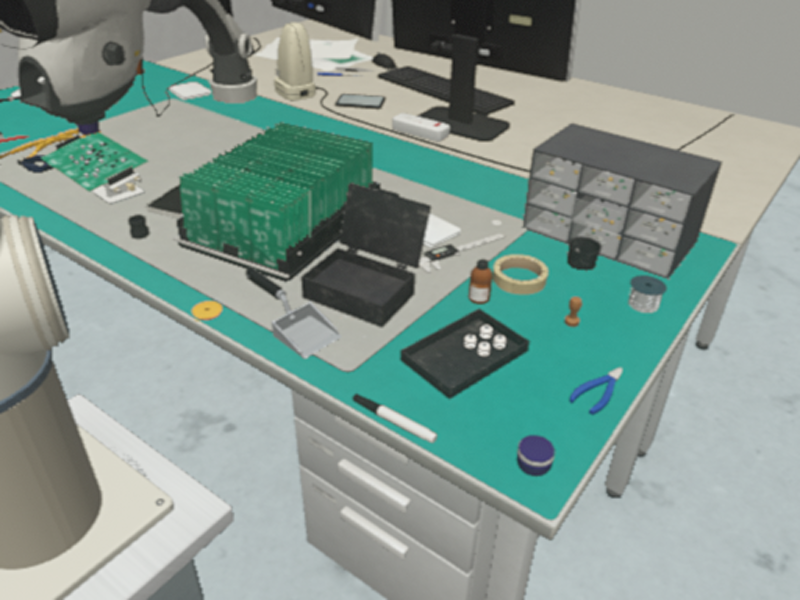

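The top view shows the tray at (447,315) with insulators near (450,286), (464,291), (445,302) and (457,305). The open box is centred at (336,295) with its lid on the far side. The scoop pan is at (330,362) with its grip end at (254,341). The scene view agrees with this. Next I'll get rough positions and then closer wrist views.

```bash
cat > h.py <<'E'
from station import *
import numpy as np, cv2
from scipy.spatial.transform import Rotation as R
np.set_printoptions(precision=4,suppress=True)
def toolR(yaw,pitch=0.):
    """scoop-aligned tool: scoop x heading yaw (world), pitch>0 nose up; tool x=-scoop x, y=scoop y, z=-scoop z"""
    S=R.from_euler('z',yaw)*R.from_euler('y',-pitch)
    return S*R.from_matrix(np.diag([-1.,1,-1]))
def q(r): x=r.as_quat(); return [float(v) for v in (x[3],x[0],x[1],x[2])]
def ray(px,z,K,T):
    px=np.atleast_2d(np.asarray(px,float)); z=np.broadcast_to(z,len(px))
    d=np.c_[(px[:,0]-K[0,2])/K[0,0],-(px[:,1]-K[1,2])/K[1,1],-np.ones(len(px))]@T[:3,:3].T
    o=T[:3,3]; return o+d*((z-o[2])/d[:,2])[:,None]
def cam(n):
    i=camera_info(n)
    if n!="wrist": return i["intrinsics"],i["T"]
    w=get_ee_rot(); T=np.eye(4); T[:3,:3]=R.from_quat([w[1],w[2],w[3],w[0]]).as_matrix(); T[:3,3]=get_tcp_pos()
    return i["intrinsics"],T@i["tool_from_camera"]
def shot(n,f):
    K,T=cam(n); im=read_camera(n); np.savez(f"pics/{f}.npz",im=im,K=K,T=T)
    cv2.imwrite(f"pics/{f}.png",cv2.resize(im[:,:,::-1],(800,600),interpolation=cv2.INTER_CUBIC)); return im,K,T
E
python3 - <<'E'
from h import *
K,T=cam("top"); s=1/1.5625
P=lambda l,z: ray(np.array(l)*s,z,K,T)
print("scoop pan",P([(317,340),(352,343),(347,383),(306,376)],0.01)); print("grip",P([(254,341),(298,352)],.05))
print("tray",P([(437,268),(483,283),(460,361),(410,347)],.018)); print("ins",P([(450,286),(464,291),(445,302),(457,305)],.016))
print("box",P([(296,268),(375,265),(376,320),(297,322)],.045)); print("lid",P([(287,226),(373,224)],.15))
def look(x,y,yaw,h):  # TCP pose so camera axis hits (x,y,0)
    r=toolR(yaw); i=camera_info("wrist")["tool_from_camera"]; M=r.as_matrix()
    c=M@i[:3,3]; a=-(M@i[:3,2]); t=np.array([x,y,h])-0; d=(h+c[2])/-a[2]
    return [float(v) for v in np.array([x,y,0])-(c+a*d)*[1,1,0]+[0,0,h]]
for nm,(x,y,yaw) in dict(sc=(.43,.02,-1.9),tr=(.5,-.16,-.2)).items():
    p=look(x,y,yaw,.2); j=inverse_kinematics(p,q(toolR(yaw))); print(nm,p,j)
E
```

```text
scoop pan [[ 0.4786  0.0215  0.01  ]
 [ 0.4792 -0.0489  0.01  ]
 [ 0.3993 -0.0478  0.01  ]
 [ 0.4054  0.0343  0.01  ]]
grip [[0.4598 0.1363 0.05  ]
 [0.4466 0.049  0.05  ]]
tray [[ 0.6477 -0.2053  0.018 ]
 [ 0.6251 -0.3007  0.018 ]
 [ 0.4626 -0.2655  0.018 ]
 [ 0.481  -0.1649  0.018 ]]
ins [[ 0.613  -0.2347  0.016 ]
 [ 0.6053 -0.2637  0.016 ]
 [ 0.5789 -0.2271  0.016 ]
 [ 0.5751 -0.2517  0.016 ]]
box [[ 0.6135  0.0756  0.045 ]
 [ 0.6346 -0.0804  0.045 ]
 [ 0.5239 -0.0937  0.045 ]
 [ 0.5054  0.0595  0.045 ]]
lid [[ 0.6639  0.0813  0.15  ]
 [ 0.6827 -0.0754  0.15  ]]
sc [0.4398341826768724, 0.04546949874896951, 0.2] [ 0.0761  0.1857  2.0381 -0.      0.9178  0.4053]
tr [0.4734757140569723, -0.15352939178605585, 0.2] [-0.3375  0.2677  1.9259 -0.      0.948  -1.7083]
```

```bash
python3 - <<'E'
from h import *
a=inverse_kinematics([0.44,0.045,0.2],q(toolR(-1.72)))
b=np.array(a).copy(); b[0]=1.148; movej([float(v) for v in b]); movej([float(v) for v in a]); shot("wrist","w_scoop")
move_pose([0.485,-0.20,0.22],q(toolR(-.226))); shot("wrist","w_tray")
print(get_time(),get_joint_pos())
E
```

```text
4.35 [-0.4129  0.2796  1.8534  0.0001  1.0088 -1.758 ]
```

View pics/w_scoop.png

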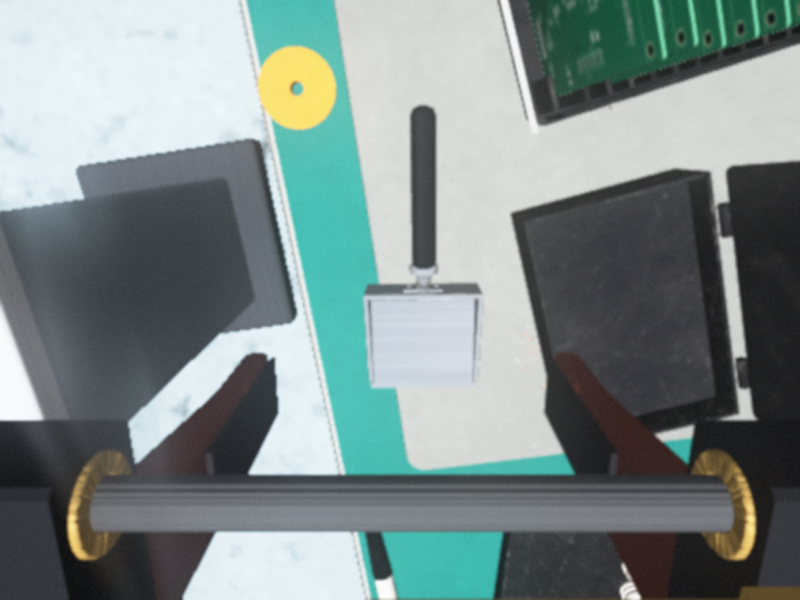

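View pics/w_tray.png

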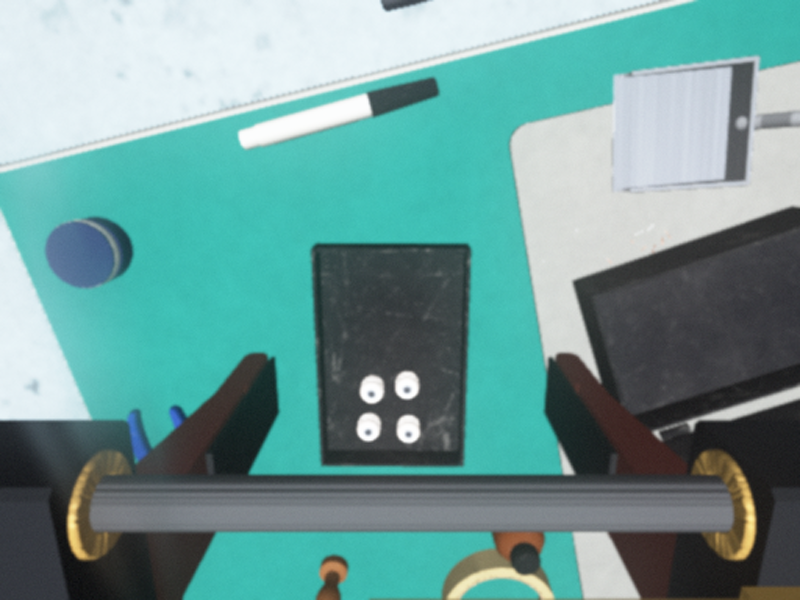

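The scoop view shows the grip from (423,108) to (424,267) and the lip corners at (371,387) and (477,385). In the tray view the tray rim corners are (313,246), (470,246), (464,464) and (322,465), with four insulators near (372,389), (407,385), (369,427) and (408,429).

```bash
python3 - <<'E'
from h import *
s=1/1.5625
d=np.load("pics/w_scoop.npz"); P=lambda l,z: ray(np.array(l)*s,z,d['K'],d['T'])
lip=P([(371,387),(477,385)],0.001); back=P([(365,287),(481,285)],.028)
print("lip",lip,lip.mean(0),"back",back,back.mean(0))
g=cv2.inRange(d['im'],(0,0,0),(75,75,75)); g[:60]=0;g[175:]=0;g[:,:255]=0;g[:,290:]=0
yy,xx=np.nonzero(g); print("grip px",xx.min()/s,xx.max()/s,yy.min()/s,yy.max()/s)
gp=P([(xx[yy<100].mean()/s,yy.min()/s),(xx[yy>140].mean()/s,yy.max()/s)],.06); print("grip ends",gp)
v=gp[1]-gp[0]; print("yaw grip",np.arctan2(v[1],v[0])); v=lip.mean(0)-gp[0]; print("yaw overall",np.arctan2(v[1],v[0]), np.linalg.norm(v[:2]))
e=P([(515,213),(711,171)],.045); print("box near/…",e, "more",P([(737,412)],.045))
d=np.load("pics/w_tray.npz"); P=lambda l,z: ray(np.array(l)*s,z,d['K'],d['T'])
t=P([(313,246),(470,246),(464,464),(322,465)],.018); print("tray",t,t.mean(0)); 
v=t[2:].mean(0)-t[:2].mean(0); print(np.arctan2(v[1],v[0]),np.linalg.norm(v),np.linalg.norm(t[0]-t[1]),np.linalg.norm(t[3]-t[2]))
w=cv2.inRange(d['im'],(150,150,150),(255,255,255)); w[:225]=0;w[290:]=0;w[:,:210]=0;w[:,290:]=0
w=cv2.morphologyEx(w,cv2.MORPH_CLOSE,np.ones((5,5)))
n,_,st,c=cv2.connectedComponentsWithStats(w); ins=P(c[1:]/s,.007); print(st[1:,4],ins)
o=t.mean(0); yaw=np.arctan2(v[1],v[0]); print("in tray (along, left)",((ins-o)[:,:2])@np.array([[np.cos(yaw),-np.sin(yaw)],[np.sin(yaw),np.cos(yaw)]]))
E
```

```text
lip [[ 0.3964 -0.0429  0.001 ]
 [ 0.4729 -0.0528  0.001 ]] [ 0.4347 -0.0478  0.001 ] back [[0.4084 0.0383 0.028 ]
 [0.4818 0.0286 0.028 ]] [0.4451 0.0335 0.028 ]
grip px 412.5 432.8125 107.8125 265.625
grip ends [[0.4599 0.1377 0.06  ]
 [0.4481 0.0534 0.06  ]]
yaw grip -1.7097964761927453
yaw overall -1.7059785350309533 0.18720422163978756
box near/… [[0.5048 0.0733 0.045 ]
 [0.6178 0.0804 0.045 ]] more [[ 0.6345 -0.0758  0.045 ]]
tray [[ 0.4593 -0.2629  0.018 ]
 [ 0.4835 -0.1587  0.018 ]
 [ 0.648  -0.1964  0.018 ]
 [ 0.6243 -0.3026  0.018 ]] [ 0.5538 -0.2301  0.018 ]
-0.2305612657169735 0.16920553696447788 0.1069594792821375 0.1088428413879131
[231 232 233 232] [[ 0.5786 -0.2256  0.007 ]
 [ 0.5759 -0.2522  0.007 ]
 [ 0.6059 -0.2622  0.007 ]
 [ 0.6147 -0.2329  0.007 ]]
in tray (along, left) [[ 0.0231  0.0101]
 [ 0.0265 -0.0164]
 [ 0.0581 -0.0193]
 [ 0.06    0.0112]]
```

```bash
cat >> h.py <<'E'
def tcp(lip,yaw,pitch):
    S=R.from_euler('z',yaw)*R.from_euler('y',-pitch)
    return [float(v) for v in np.array(lip)+S.apply([-.118,0,.031])]
def lipl(lip,yaw,pitch,v=.15,**k): return movel(tcp(lip,yaw,pitch),q(toolR(yaw,pitch)),v=v,**k)
TO=np.array([.5538,-.2301]); TY=-.2306
def tr(a,l,z): return [TO[0]+a*np.cos(TY)-l*np.sin(TY),TO[1]+a*np.sin(TY)+l*np.cos(TY),z]
E
python3 - <<'E'
from h import *
Q=q(toolR(-1.707))
command_gripper(.35)
move_pose([.4504,.0689,.11],Q)
movel([.4504,.0689,.031],v=.1)
command_gripper(0); print(get_grip_width(),get_finger_force(),get_tcp_pos())
movel([.4504,.0689,.13],v=.12)
y=TY; l=tr(.004,-.003,.10); move_pose(tcp(l,y,0),q(toolR(y,0)))
shot("wrist","w_held"); shot("scene","s_held")
print(get_time(),get_grip_width(),get_ft_force())
E
```

```text
0.1562543530280815 30.000605285167694 [0.4508 0.069  0.0314]
11.3167 0.16008563719715013 [-0.0613 -0.0616 -1.2682]
```

View pics/w_held.png

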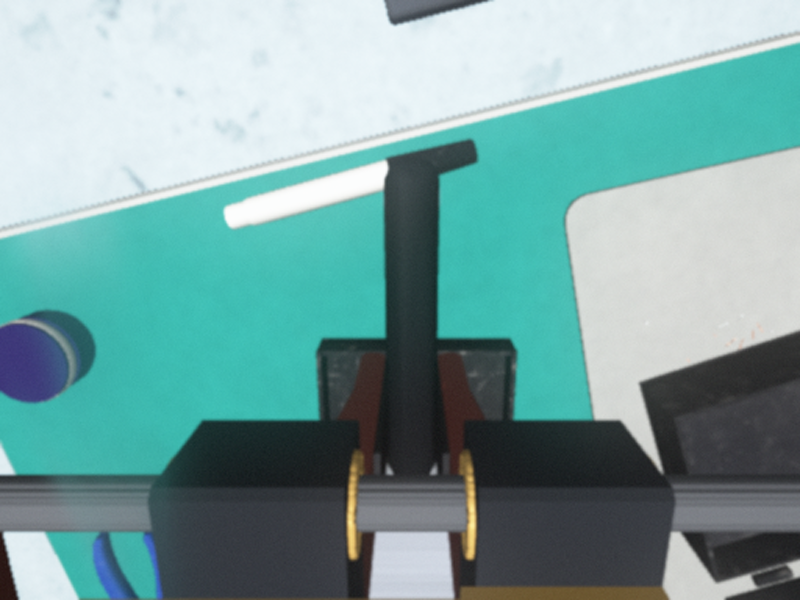

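The scoop is held straight, with the grip running from (412,160) up between the fingers and the near end of the tray below it. Next I'll lower it and scoop.

```bash
python3 - <<'E'
from h import *
d=np.load("pics/w_held.npz"); p=tr(.004,-.003,.10)
S=R.from_euler('z',TY)
for pit in (-.05,0,.05):
    w=np.array(tcp(p,TY,0))+ (S*R.from_euler('y',-pit)).apply([-.072,0,.019+.011])
    c=np.linalg.inv(d['T'])@np.r_[w,1]; print("grip end expect",pit,1.5625*(d['K'][0,2]+d['K'][0,0]*c[0]/-c[2]),1.5625*(d['K'][1,2]-d['K'][1,1]*c[1]/-c[2]))
pt=-.035
lipl(tr(.003,-.003,.018),TY,pt,.1)
f0=get_ft_force()
hit=lipl(tr(.003,-.003,-.012),TY,pt,.02,until_force=3)
t=np.array(get_tcp_pos()); print(hit,t-np.array(tcp(tr(.003,-.003,0),TY,pt)),get_ft_force()-f0,get_time())
shot("scene","s_down")
im=np.load("pics/s_down.npz")['im'][130:280,180:380]; cv2.imwrite("pics/s_down_c.png",cv2.resize(im[:,:,::-1],(800,600),interpolation=cv2.INTER_CUBIC))
E
```

```text
grip end expect -0.05 412.6020958466564 169.0234165050462
grip end expect 0 412.5529431682013 161.54333152960533
grip end expect 0.05 412.5059317030628 155.17380529495622
True [-0.0004  0.0002 -0.0026] [0.8128 0.1395 4.1569] 13.225
```

View pics/s_down_c.png

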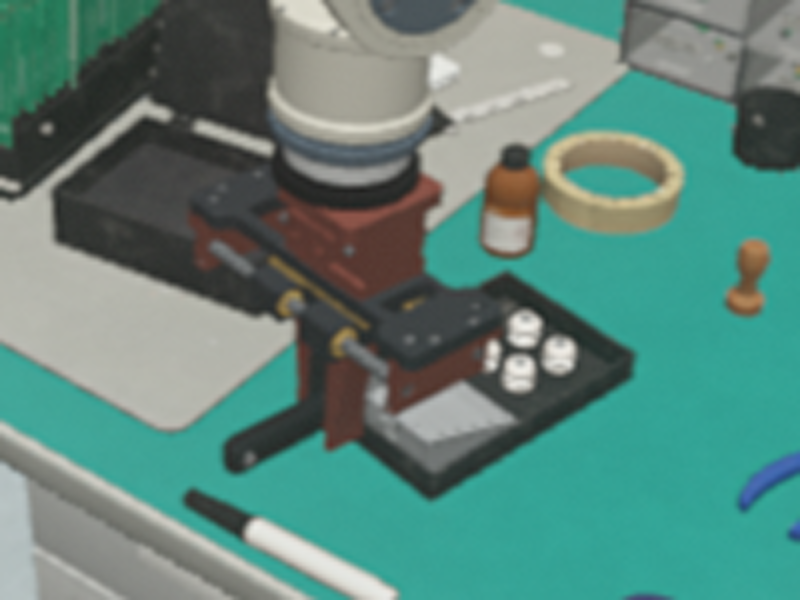

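The pan is flat in the near half of the tray and all four insulators stand ahead of the lip. Pushing forward now.

```bash
python3 - <<'E'
from h import *
pt=-.035; z=-.0026
f0=np.array(get_ft_force())
hit=lipl(tr(.079,-.003,z),TY,pt,.06,until_force=18)
t=np.array(get_tcp_pos()); print(hit,t-np.array(tcp(tr(.079,-.003,z),TY,pt)),get_ft_force()-f0,get_time())
shot("scene","s_push"); shot("wrist","w_push")
im=np.load("pics/s_push.npz")['im'][170:260,260:380]; cv2.imwrite("pics/s_push_c.png",cv2.resize(im[:,:,::-1],(800,600),interpolation=cv2.INTER_CUBIC))
E
```

```text
False [-0.0007  0.0003 -0.0001] [-5.0166  1.0596  2.12  ] 14.7083
```

View pics/s_push_c.png

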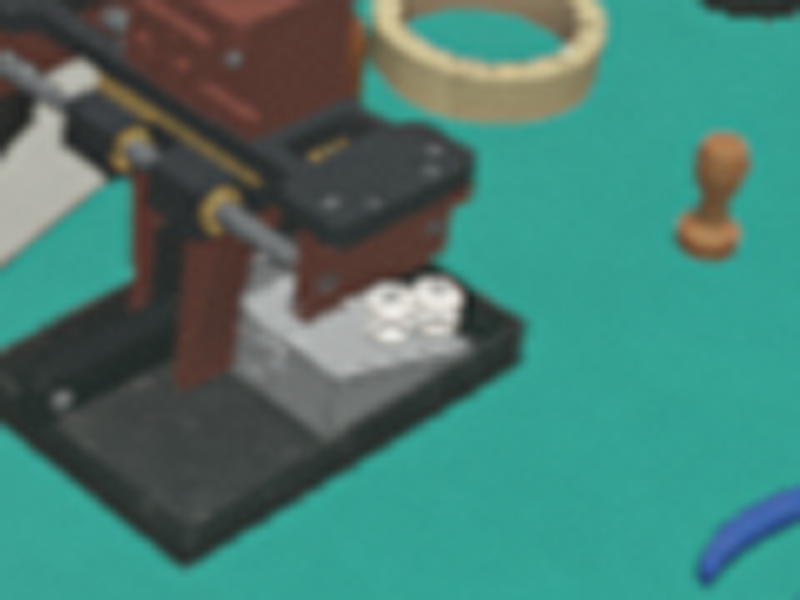

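At least two insulators stand on the pan against the far wall, and the fingers hide the others. Tilting nose-up and lifting.

```bash
python3 - <<'E'
from h import *
for a,z,p,v in ((.0785,.003,.04,.03),(.078,.015,.16,.04),(.077,.040,.25,.06),(.06,.11,.30,.1)):
    lipl(tr(a,-.003,z),TY,p,v)
wait(.2); print(get_time(),get_ft_force(),get_grip_width())
im,_,_=shot("scene","s_lift"); c1=cv2.resize(im[120:270,230:400,::-1],(400,353),interpolation=cv2.INTER_CUBIC)
im,_,_=shot("top","t_lift"); c2=cv2.resize(im[150:250,250:350,::-1],(353,353),interpolation=cv2.INTER_CUBIC)
cv2.imwrite("pics/lift.png",np.hstack([c1,c2]))
E
```

```text
16.7833 [-0.0921  0.5997 -2.3805] 0.15533374864058153
```

View pics/lift.png

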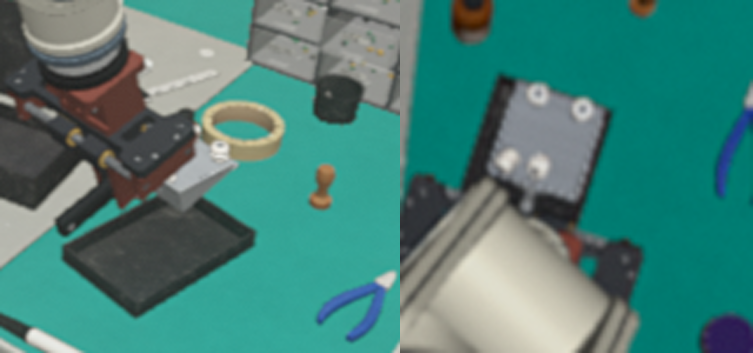

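All four insulators are on the pan and the tray is empty. Two sit at the lip and two against the back wall. Before carrying I'll tilt further back so the front pair slides in.

```bash
python3 - <<'E'
from h import *
s=1/1.5625
d=np.load("pics/w_tray.npz"); e=ray(np.array([(574,281),(793,207),(640,432)])*s,.045,d['K'],d['T']); print("box near-right, near-left-ish, right-far-ish",e)
v=e[1]-e[0]; print("box yaw",np.arctan2(-v[0],v[1]))
lipl(tr(.05,-.003,.13),TY,.5,.06); wait(.3)
im,K,T=shot("top","t_tilt")
w=cv2.inRange(im,(205,205,195),(255,255,255)); w[:150]=0;w[225:]=0;w[:,:265]=0;w[:,315:]=0
n,_,st,c=cv2.connectedComponentsWithStats(w); print([(int(a[4]),*np.round(b,1)) for a,b in zip(st[1:],c[1:]) if a[4]>3])
# expected pixels of lip corners/back corners
S=R.from_euler('z',TY)*R.from_euler('y',-.5); L=np.array(tr(.05,-.003,.13))
for p in ((0,.036,0),(0,-.036,0),(-.078,.036,.02),(-.078,-.036,.02)):
    k=np.linalg.inv(T)@np.r_[L+S.apply(p),1]; print("exp",p,K[0,2]+K[0,0]*k[0]/-k[2],K[1,2]-K[1,1]*k[1]/-k[2])
print(get_time(),get_joint_pos())
E
```

```text
box near-right, near-left-ish, right-far-ish [[ 0.5155 -0.1     0.045 ]
 [ 0.4993  0.0388  0.045 ]
 [ 0.6332 -0.0709  0.045 ]]
box yaw 0.11620465887183833Traceback (most recent call last):
  File "<stdin>", line 5, in <module>
  File "h.py", line 25, in lipl
    def lipl(lip,yaw,pitch,v=.15,**k): return movel(tcp(lip,yaw,pitch),q(toolR(yaw,pitch)),v=v,**k)
                                              ~~~~~^^^^^^^^^^^^^^^^^^^^^^^^^^^^^^^^^^^^^^^^^^^^^^^^
station.MotionError: the arm cannot follow that straight line within its joint ranges
```

```bash
python3 - <<'E'
from h import *
print(get_joint_pos())
for l,y in ((tr(.05,-.003,.13),TY),(tr(.05,-.003,.22),TY),([.555,-.01,.13],.115),([.555,-.01,.03],.115),([.555,-.01,.07],.115)):
    print(np.round(l,3),[(p,None if (j:=inverse_kinematics(tcp(l,y,p),q(toolR(y,p)))) is None else np.round(j,2)) for p in (.35,.4,.45,.5,-.4,-.6,-.8)])
E
```

```text
[-0.4822  0.3945  2.0937  0.2047  0.3704 -2.0029]
[ 0.602 -0.244  0.13 ] [(0.35, array([-0.5 ,  0.35,  2.14,  0.28,  0.33, -2.09])), (0.4, array([-0.51,  0.36,  2.17,  0.45,  0.25, -2.26])), (0.45, None), (0.5, None), (-0.4, array([-0.4 ,  0.54,  1.55, -0.07,  1.45, -1.72])), (-0.6, array([-0.38,  0.65,  1.37, -0.09,  1.71, -1.71])), (-0.8, array([-0.37,  0.78,  1.2 , -0.11,  1.96, -1.71]))]
[ 0.602 -0.244  0.22 ] [(0.35, array([-0.5 ,  0.18,  2.08,  0.17,  0.55, -1.97])), (0.4, array([-0.51,  0.18,  2.11,  0.23,  0.47, -2.03])), (0.45, array([-0.51,  0.18,  2.15,  0.32,  0.39, -2.13])), (0.5, array([-0.52,  0.19,  2.18,  0.46,  0.32, -2.27])), (-0.4, array([-0.4 ,  0.45,  1.47, -0.06,  1.61, -1.73])), (-0.6, array([-0.38,  0.57,  1.3 , -0.09,  1.86, -1.72])), (-0.8, array([-0.37,  0.7 ,  1.14, -0.12,  2.1 , -1.73]))]
[ 0.555 -0.01   0.13 ] [(0.35, array([-0.15,  0.24,  2.33,  0.37,  0.25, -2.17])), (0.4, array([-0.16,  0.26,  2.36,  0.67,  0.17, -2.48])), (0.45, None), (0.5, array([-0.18,  0.31,  2.42,  2.07,  0.16,  2.38])), (-0.4, array([-0.03,  0.41,  1.77, -0.06,  1.36, -1.7 ]))
[... 244 characters left out ...]
 0.22,  1.81])), (0.45, array([-0.17,  0.6 ,  2.41,  2.76,  0.33,  1.68])), (0.5, array([-0.18,  0.65,  2.43,  2.81,  0.44,  1.61])), (-0.4, array([-0.03,  0.55,  1.82, -0.06,  1.17, -1.68])), (-0.6, array([-0.02,  0.65,  1.65, -0.08,  1.43, -1.67])), (-0.8, array([-0.  ,  0.76,  1.49, -0.09,  1.68, -1.66]))]
[ 0.555 -0.01   0.07 ] [(0.35, None), (0.4, array([-0.16,  0.44,  2.38,  2.14,  0.12,  2.32])), (0.45, array([-0.17,  0.47,  2.41,  2.53,  0.21,  1.91])), (0.5, array([-0.18,  0.51,  2.44,  2.68,  0.32,  1.75])), (-0.4, array([-0.03,  0.49,  1.8 , -0.06,  1.24, -1.69])), (-0.6, array([-0.02,  0.6 ,  1.64, -0.07,  1.5 , -1.67])), (-0.8, array([-0.  ,  0.71,  1.48, -0.09,  1.74, -1.67]))]
```

```bash
cat >> h.py <<'E'
BO=np.array([.567,-.009]); BY=.115
def bx(x,y,z): return [BO[0]+x*np.cos(BY)-y*np.sin(BY),BO[1]+x*np.sin(BY)+y*np.cos(BY),z]
E
python3 - <<'E'
from h import *
lipl(bx(-.010,0,.10),BY,.2,.12)
lipl(bx(-.010,0,.060),BY,.0,.06)
lipl(bx(-.010,0,.044),BY,-.22,.04)
lipl(bx(-.010,0,.032),BY,-.40,.03)
wait(.2); i1,_,_=shot("top","t_d1"); j1,_,_=shot("scene","s_d1"); print(get_ft_force())
lipl(bx(-.016,0,.031),BY,-.52,.03); wait(.3)
i2,_,_=shot("top","t_d2"); j2,_,_=shot("scene","s_d2"); print(get_ft_force(),get_time())
f=lambda a,b,c,d,i: cv2.resize(i[b:d,a:c,::-1],(390,290),interpolation=cv2.INTER_CUBIC)
cv2.imwrite("pics/dump.png",np.vstack([np.hstack([f(170,120,270,195,i1),f(180,110,280,210,j1)]),np.hstack([f(170,120,270,195,i2),f(180,110,280,210,j2)])]))
E
```

```text
[-1.0986 -0.2656 -1.111 ]
[ 0.2236 -0.3875 -2.378 ] 21.4417
```

View pics/dump.png

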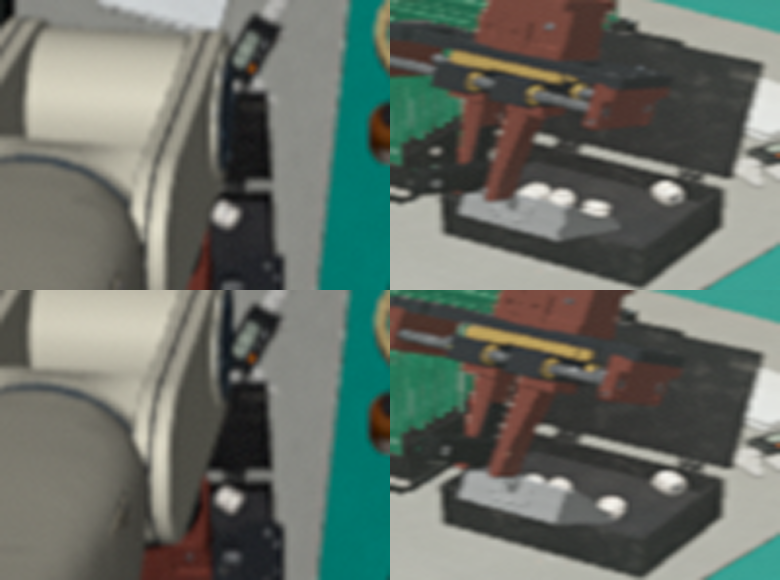

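One insulator is already out near the hinge wall. Another is at the lip and two are still back on the pan. I'll keep tipping slowly.

```bash
python3 - <<'E'
from h import *
def cnt(tag):
    im,_,_=shot("scene",tag); w=cv2.inRange(im,(190,190,185),(255,255,255))[150:200,190:275]
    n,_,st,c=cv2.connectedComponentsWithStats(w); print(tag,[(int(a[4]),*np.round(b+[190,150],0)) for a,b in zip(st[1:],c[1:]) if a[4]>3])
cnt("s_d2b")
for k,(x,z,p) in enumerate(((-.018,.031,-.62),(-.022,.031,-.72),(-.026,.031,-.82))):
    lipl(bx(x,0,z),BY,p,.025); wait(.25); cnt(f"s_e{k}")
print(get_time(),get_ft_force())
f=lambda i: cv2.resize(i[130:210,180:280,::-1],(390,290),interpolation=cv2.INTER_CUBIC)
L=[f(np.load(f"pics/s_e{k}.npz")['im']) for k in range(3)]
cv2.imwrite("pics/dump2.png",np.vstack([np.hstack(L[:2]),np.hstack([L[2],L[2]*0])]))
E
```

```text
s_d2b [(21, np.float64(273.0), np.float64(153.0)), (38, np.float64(272.0), np.float64(169.0)), (22, np.float64(251.0), np.float64(175.0)), (6, np.float64(217.0), np.float64(175.0)), (11, np.float64(223.0), np.float64(177.0)), (22, np.float64(237.0), np.float64(184.0))]
s_e0 [(21, np.float64(273.0), np.float64(153.0)), (38, np.float64(272.0), np.float64(169.0)), (23, np.float64(251.0), np.float64(175.0)), (19, np.float64(236.0), np.float64(184.0))]
s_e1 [(21, np.float64(273.0), np.float64(153.0)), (38, np.float64(272.0), np.float64(169.0)), (23, np.float64(251.0), np.float64(175.0)), (19, np.float64(236.0), np.float64(184.0))]
s_e2 [(21, np.float64(273.0), np.float64(153.0)), (38, np.float64(272.0), np.float64(169.0)), (23, np.float64(251.0), np.float64(175.0)), (21, np.float64(236.0), np.float64(184.0))]
24.0083 [ 0.222   0.1704 -0.8738]
```

```bash
python3 - <<'E'
from h import *
lipl(bx(-.028,0,.036),BY,-.82,.03); lipl(bx(-.035,0,.09),BY,-.82,.08); lipl(bx(-.10,0,.12),BY,-.6,.12)
print(get_time(),get_ft_force())
i,_,_=shot("top","t_f"); j,K,T=shot("scene","s_f"); w,_,_=shot("wrist","w_f")
f=lambda i,a,b,c,d,s: cv2.resize(i[b:d,a:c,::-1],s,interpolation=cv2.INTER_CUBIC)
cv2.imwrite("pics/after.png",np.vstack([np.hstack([f(i,170,120,270,195,(400,300)),f(j,170,110,290,200,(400,300))]),f(w,0,180,512,384,(800,300))]))
m=cv2.inRange(j,(180,180,175),(255,255,255))[150:205,190:275]
n,_,st,c=cv2.connectedComponentsWithStats(m)
for a,b in zip(st[1:],c[1:]):
    if a[4]>3: 
        P=ray([b+[190,150]],.034,K,T)[0]; print(int(a[4]),np.round(b+[190,150]),P,"box",R.from_euler('z',-BY).apply(P-[*BO,0]))
E
```

```text
26.0583 [-0.5822  0.1682 -2.0441]
23 [273. 153.] [ 0.7534 -0.0223  0.034 ] box [ 0.1836 -0.0346  0.034 ]
41 [272. 169.] [ 0.685  -0.0659  0.034 ] box [ 0.1107 -0.07    0.034 ]
27 [251. 175.] [ 0.6237 -0.0407  0.034 ] box [ 0.0527 -0.038   0.034 ]
29 [222. 177.] [0.5679 0.0125 0.034 ] box [0.0034 0.0213 0.034 ]
33 [214. 179.] [0.5482 0.0229 0.034 ] box [-0.015   0.0338  0.034 ]
27 [236. 184.] [ 0.5671 -0.0352  0.034 ] box [-0.0029 -0.0261  0.034 ]
8 [198. 194.] [0.4738 0.0126 0.034 ] box [-0.0901  0.0321  0.034 ]
11 [211. 199.] [ 0.4786 -0.0261  0.034 ] box [-0.0898 -0.0069  0.034 ]
7 [221. 203.] [ 0.4825 -0.0559  0.034 ] box [-0.0894 -0.0369  0.034 ]
```

View pics/after.png

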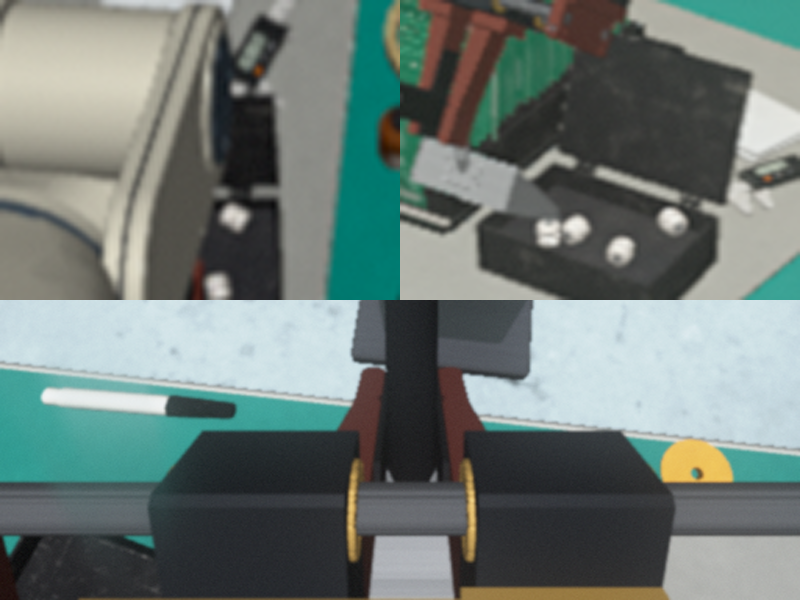

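All four insulators lie in one layer on the foam and the pan is empty. Next I'll lay the scoop back where it was and check it by colour mask.

```bash
python3 - <<'E'
from h import *
lipl(bx(-.12,0,.13),BY,-.1,.15)
Y=-1.707; Q=q(toolR(Y)); X,Yy=.4535,.0689
move_pose([X,Yy,.14],Q)
movel([X,Yy,.046],v=.12)
hit=movel([X,Yy,.027],v=.02,until_force=3); t=get_tcp_pos(); print(hit,t,get_ft_force())
command_gripper(.35); wait(.2)
movel([X,Yy,.12],v=.12); command_gripper(0.0)
move_pose([.45,-.02,.25],q(toolR(BY)))
print(get_time(),get_ft_force())
for z in (.25,.135): print(inverse_kinematics(bx(.14,-.03,z),q(toolR(BY))))
d=np.load("pics/w_tray.npz")
im,K,T=shot("wrist","w_laid")
# where is the scoop now: bluish-light pan in scene view
j,K,T=shot("scene","s_laid"); o=np.load("pics/scene0.npy")
for n,i in (("start",o),("now",j)):
    c=i[185:235,165:225].astype(int); m=((c[:,:,2]-c[:,:,0]>6)&(c.min(2)>95)&(c[:,:,2]-c[:,:,1]<40)).astype(np.uint8)
    k,_,st,ce=cv2.connectedComponentsWithStats(m); a=st[1:,4].argmax()+1; print(n,st[a],ce[a]+[165,185])
    g=(c.max(2)<60); 
    g=(i[165:192,150:186].max(2)<60); yy,xx=np.nonzero(g); print(" grip dark",g.sum(),xx.mean()+150,yy.mean()+165)
E
```

```text
True [0.4535 0.069  0.032 ] [1.0267 0.3765 2.079 ]
34.225 [-1.0276 -0.0541 -0.7085]
[-0.0488  0.5237  1.4002 -0.      1.2177 -1.7346]
[-0.0488  0.6407  1.4791 -0.      1.0217 -1.7346]
start [ 0 41 15  9 15] [172.     230.2667]
 grip dark 183 172.07650273224044 176.53005464480873
now [ 0 41 15  9 15] [172.     230.2667]
 grip dark 180 172.51111111111112 176.21666666666667
```

The scoop lies flat again: contact came at the nominal height and the grip pixels match the start. Now the lid.

```bash
python3 - <<'E'
from h import *
Q=q(toolR(BY))
movel(bx(.145,-.03,.25),Q,v=.2)
hit=movel(bx(.145,-.03,.135),v=.12,until_force=8); print("down",hit,get_tcp_pos())
if not hit:
    hit=movel(bx(.048,-.03,.140),v=.08,until_force=15); print("push",hit,get_ft_force())
    wait(.8); movel(bx(.0,-.03,.20),v=.15)
    movel([.40,-.02,.25],v=.2)
    wait(.3); j,K,T=shot("scene","s_lid"); i,K2,T2=shot("top","t_lid")
    o=np.load("pics/top0.npy")
    # lid-up check: dark fraction of the region the upright lid covered vs the box mouth
    for n,a in (("t0",o),("now",i)): print(n,(a[145:165,188:236].max(2)<70).mean(),(a[172:204,192:238].max(2)<70).mean())
    w=cv2.inRange(j,(180,180,175),(255,255,255))[165:200,205:262]; print("white px in box",int((w>0).sum()))
    s=np.load("pics/scene0.npy"); print("scene lid region dark",[(a[122:160,222:270].max(2)<70).mean() for a in (s,j)])
print(get_time())
E
```

```text
down False [ 0.7151 -0.0222  0.1359]
push False [ 0.1782 -0.3806 -0.2941]
t0 1.0 1.0
now 0.0 0.5163043478260869
white px in box 109
scene lid region dark [np.float64(0.9051535087719298), np.float64(0.16940789473684212)]
41.175
```

```bash
python3 - <<'E'
from h import *
movel(bx(-.04,0,.12),q(toolR(BY)),v=.2)
hit=movel(bx(-.04,0,.043),v=.03,until_force=4); print("touch",hit,get_tcp_pos(),get_ft_force())
movel(bx(-.04,0,.15),v=.15); movel([.40,-.02,.25],v=.2)
a=np.array(get_joint_pos()); a[0]=-1.0; movej([float(v) for v in a])
j,K,T=shot("scene","s_end"); i,_,_=shot("top","t_end"); o=np.load("pics/top0.npy"); s=np.load("pics/scene0.npy")
w=cv2.inRange(j,(180,180,175),(255,255,255))[160:200,200:268]; k,_,st,c=cv2.connectedComponentsWithStats(w); print("white",[(int(x[4]),*(np.round(y)+[200,160])) for x,y in zip(st[1:],c[1:])])
print("mouth dark",(i[172:204,192:238].max(2)<90).mean(), i[172:204,192:238].reshape(-1,3).mean(0))
# bystanders: changed blobs against the start
for n,a,b in (("top",o,i),("scene",s,j)):
    m=(cv2.absdiff(a,b).max(2)>50).astype(np.uint8); k,_,st,c=cv2.connectedComponentsWithStats(m); print(n,[tuple(map(int,x)) for x in st[1:] if x[4]>15])
print(get_time())
E
```

```text
touch True [ 0.5273 -0.0136  0.0497] [-0.8453 -0.3693  8.4815]
white [(12, np.float64(208.0), np.float64(198.0))]
mouth dark 0.6467391304347826 [90.7622 84.8458 55.4504]
top [(183, 143, 57, 25, 1280), (199, 177, 31, 18, 514), (285, 179, 6, 8, 35), (294, 183, 6, 7, 38), (282, 190, 6, 7, 36), (290, 192, 6, 7, 38), (257, 286, 121, 98, 2938), (368, 314, 14, 9, 32), (383, 325, 8, 15, 21), (354, 326, 40, 58, 1029), (86, 337, 92, 47, 2192), (387, 342, 26, 42, 199), (333, 347, 25, 37, 192), (165, 377, 6, 7, 18), (173, 376, 8, 8, 47), (287, 379, 12, 5, 20)]
scene [(0, 0, 30, 27, 483), (104, 0, 49, 31, 580), (173, 0, 121, 72, 5008), (0, 21, 60, 146, 3734), (156, 24, 4, 10, 27), (165, 25, 13, 13, 80), (13, 39, 7, 16, 68), (14, 52, 8, 11, 26), (269, 69, 15, 8, 74), (252, 73, 29, 13, 154), (215, 74, 9, 4, 16), (214, 78, 68, 83, 2589), (223, 128, 49, 13, 315), (0, 145, 34, 63, 1273), (24, 149, 28, 38, 279), (193, 157, 30, 20, 67), (228, 160, 27, 11, 105), (266, 160, 4, 9, 21), (209, 162, 20, 16, 154), (224, 170, 59, 74, 1868), (158, 177, 19, 14, 27), (23, 185, 22, 38, 406), (307, 207, 9, 10, 70), (297, 214, 8, 9, 68), (315, 214, 9, 10, 71), (305, 218, 9, 10, 71)]
47.5167
```

```bash
python3 -c "
from station import *
print(job_done(),get_time())"
```

```text
the job is handed in; nothing more can be done
the job is handed in; nothing more can be done
```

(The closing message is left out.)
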